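# Fit the length stop on the fence's dovetail rail and clamp it

## Task

Take the dark blue length stop out of its wooden parking cradle and slide it onto the aluminium dovetail rail of the fence from the rail's open, tapered end, plain end first and yellow knob trailing, until it is fully home against the dark end block; the cradle lets you lift it only by its two ends, which will not go past the block, so set it down and take it again by its long sides for the sliding. Keep the clamp knob loose until the stop is home, then tighten it clockwise all the way to its stop and let go. Leave the other things on the bench where they are.

Things in the scene. Friction and masses are not known exactly. Their poses are not given: they have to be found in the camera images.
- stop: length stop: dark blue metal carriage 64 mm long (x, the sliding way; +x is the plain leading end), 52 wide (y), 26 high, 0.2 to 0.37 kg. Origin: centre of its underside, z up. Stands in the cradle groove down, and may stand so on the bench. End faces are free 20 mm either side of the middle; long sides are free from x -10 to +32 mm. At +y rear an ear (x -45 to -15, y 22 to 50, z 12 to 22) holds the knob
- stop_front (a point): middle of the stop's leading end face: 32 mm ahead of its origin, 13 mm above its underside
- stop_groove (a point): middle of the ceiling of the stop's dovetail groove, 13 mm above the stop's origin. The groove runs right through along x: 18 mm wide at its mouth in the underside, 31 mm at the ceiling. It clears the rail by 1.5 mm a side; on the rail the stop can lift 3 mm
- stop_tongue (a point): outer end of the thin steel stop tongue that sticks out of the stop's -y side near the rear (in the stop's frame x -32 to -24, y -26 to -50, z 2 to 26 mm)
- clamp_knob (a joint): side clamp knob, rad: starts loose at 0 to 0.3, grows turning clockwise seen from above, hard stop (tight) at 1.5. Its axis is vertical. Friction 0.05 N m; it stays where it is left
- knob_grip (a point): centre of the yellow knob's bar, on its axis: x -30, y +36, z +38 mm in the stop's frame. The bar is 28 mm long (x of this point), 12 wide (y, grip it this way), 20 high (10 above and below). Its x lies along the stop's x at joint value 0 and turns with the knob. On the rail nothing within 60 mm of it rises above the bar's underside
- fence: fixed fence: wooden beam 275 mm long (x -120 to +155), 40 wide, 30 high, with an aluminium dovetail rail on top. Origin at its underside on the rail's line, x along the rail towards the end block, z up. Rail from x -130 (open end) to +130 mm. The dark end block (x 130 to 152, 56 wide) rises to z 75 mm
- rail_mid (a point): on the rail's top face (z 47 mm), above the fence's origin. The rail is 28 mm wide at the top and 14 mm at its foot (z 33); over its first 25 mm at the open end it tapers down to 21 mm wide and z 44.5 at the tip
- rail_entry (a point): the rail's open end, on its line, 34 mm above the bench: the height of the stop's underside when it rests on the rail. Axes as the fence's
- rail_home (a point): where the stop's origin is when it rests on the rail fully home, touching the end block (fence x 98, z 34 mm); axes as the fence's, and the stop's axes then agree with them
- block_face (a point): point on the end block's face that the stop's leading end (stop_front) meets when home (fence x 130, z 47 mm)
- cradle: fixed wooden parking cradle, left or right on the bench. The stop stands on its 10 mm thick, 50 mm long floor, x along the cradle's x; both ends are open. A low lip (8 mm above the floor) runs by the stop's +y side. Origin at its underside. The bench between cradle and bit block, in front of the fence (x 0.39 to 0.50 m, y -0.09 to 0.09 m), is kept clear
- cradle_cheek (a point): top of the cradle's cheek, 44 mm long, 14 mm thick, 36 mm above the bench, as high as the parked stop; it stands 3 mm from the stop's -y side, so fingers cannot enter there
- bit_block: bystander, fixed: dark wooden block 100 x 60 x 30 mm with drill bits standing in it (up to 80 mm high), on the side opposite the cradle
- bar_clamp: bystander: dark bar clamp with yellow pads lying flat, 300 x 75 x 26 mm, origin under the middle of its bar
- jar: bystander: empty glass jar, 72 mm across, 85 mm tall, origin at the centre of its underside
- pencil: bystander: yellow pencil lying on the table, 180 mm long, 8 mm thick, origin near its middle, x along it
- offcut: bystander: wooden strip 190 x 45 x 19 mm lying flat, origin at the centre of its underside, x along it
- screwdriver: bystander: red-handled screwdriver lying on the table, x along it, about 200 mm long, 35 mm high at most
- glue_bottle: bystander: white bottle with orange cap, 60 mm across, 160 mm tall, origin at the centre of its underside
There are look-alikes about, which are no part of the job. Leave any red look-alike of the stop alone.

How it is judged:
By the outcome, as a careful person would: the job done as asked, in the order asked, and still so for the second after the job is handed in, with the robot touching nothing.
It also fails if it takes over 72 s, if anything falls off the work surface, if the arm or the gripper's body presses on something with over 40 N, if the wrist force passes 120 N, or if a joint passes its speed limit or range.

## Robot

A 6-joint arm with a two-finger parallel gripper is mounted at the origin on the work surface. World frame = base frame: x ahead of the robot, y to its left, z up, the work surface at z = 0. Lengths are in m, angles in rad, forces in N, time in s.
With the tool pointing down it reaches from about 0.15 to 0.775 m from the base axis. Payload 6.1 kg.
Tool frame: the origin (TCP) lies at the very end of the fingers, on their centre line; the grasp point (between the pads) lies 19 mm behind it; z points along the fingers, y is the direction in which the jaws open and shut (so a half turn about z gives the same grasp; the last joint's range is limited). The gripper opens to 85 mm and grips with 20 to 120 N. Pads are 22 mm wide; open, the fingers measure 114 mm over their backs; the gripper's body (76 mm by 85 mm) begins 54 mm behind the grasp point. The pads swing forward as they close: fully open they stand 13 mm farther back than shut.
Start: joints at [-1.194, 0.126, -0.04, 1.405, 0, 1.571], TCP at [0.193, -0.488, 0.2] pointing down, gripper open.
Joint ranges: [-2.72, 2.72], [-0.95, 1.95], [-1.27, 1.35], [-1.78, 2.02], [-1.46, 1.47], [-3.14, 3.14]. Speed limits (rad/s): [2.39, 2.39, 3.01, 3.14, 3.14, 3.14].

## Interface

Orientations are given as a unit quaternion [w, x, y, z].
In Python, from plant import get_obs, read_camera, camera_info, sign_off, spot_in, trace, tip_of gives the robot as it stands. The module is installed in compiled form; this text tells all that it offers.
- The arm moves only by the tool arm_command, never from a script. Its argument "steps" is text: rows parted by semicolons, each of 7 numbers parted by spaces: the turn, a rotation vector about the tool's x, y, z scaled (see below), then the shift along the tool's x, y, z scaled (see below), then the opening, from 0 (shut) to 1 (fully open). In form: wx wy wz tx ty tz jaw; .... A call has 1 to 12 rows; each row shifts and turns the commanded pose from where the row before left it, along the tool's axes as they then stand; what a row does not reach is not made up. The controller multiplies each number of a shift by 4 cm and each number of a turn by 0.1 rad. A row lasts 1/8 s, in which the tool goes at most 62.5 mm and 10.7 degrees, less where a joint would pass 70% of its speed; a pose out of reach is approached as far as the arm can. A call with a number of a shift or a turn outside -1 to 1 is refused whole. A call with a gripper value outside its range is refused whole. The fingers move at their own pace and stop on an object; "force" is the grip in N (left out, the last holds). Time passes only in rows, so rows that do not move let the fingers close. It gives the time, the measured TCP pose, the force and the opening at its end, in the units of the state.
- get_obs(): the state, without advancing time (a new reading comes with each control period).
- read_camera(name): name is "scene" or "top" or "wrist"; returns the picture (384x512x3 uint8, red, green, blue); there is no depth.
- camera_info(name): a dict with "K" (3x3 intrinsics, pixels), "k1" (the pictures are not rectified: a ray, as slopes to the right and down, at radius r is drawn at 1 + k1 r^2 times it, then the intrinsics apply), "R" (3x3) and "t" (3): a world point X has camera coordinates R X + t; the wrist camera has in their place "tool_from_camera" (4x4, takes a point from camera to tool coordinates, whose origin is the TCP and whose axes are the flange's). Camera axes: x right, y down, z forward; pixel columns grow to the right and rows downward; lengths in m; the calibration is good to about 2 mm. A picture is of the moment at which its call begins: read the wrist's pose just before it. camera_info takes no time and is no camera call.
- sign_off(): hands the job in, once; it reports no verdict.
Trained networks look in the newest picture that a camera, given by its name, has taken for a name from the list of things; names that differ only in an ending like _2 or _b are one class to them, and where a whole thing is asked for, a point or a joint stands for the part that bears it (a point fixed in the world has none). Each returns a list of dicts, best first, with "p" (0 to 1); they miss things now and then, are a little off and sometimes report something else, mostly with a low value. They report only what shows in the picture. A call takes as long as a camera call. They do not tell look-alikes from the thing itself.
- spot_in(camera, name): "rect" ([left, top, right, bottom] in pixels, round what is visible of it).
- trace(camera, name): "mask" (384x512 bool, what is visible of it) and "rect" ([left, top, right, bottom] in pixels, round what is visible of it).
- tip_of(camera, name): "position" ([column, row] in pixels: a listed point, or the origin of a listed thing).
The state is a dict: "time": time; "qpos": joint angles; "qd": joint speeds; "joint_torque": joint torques, N m; "tool_pos": TCP position; "eef_rot": TCP orientation; "wrist_force": force on the tool from outside, world axes, zero at the start; "wrist_torque": the same for the moment, N m; "opening": opening from 0.0 (shut) to 1.0 (fully open).
Only numpy, scipy, OpenCV 4.12 (cv2) and the standard library are available. Lean on these libraries where they do the work, as an engineer would, in place of code of your own. Each camera call takes 0.05 s, during which the arm holds its last target. There are 200 camera calls.

## Working session

There is one attempt and no reset: what is moved stays moved. The work goes in short steps, Python scripts to look and compute and a tool call to move; the robot and the scene stay as the last step left them, time stands still between calls to the robot, and variables do not carry over. Pictures are saved under pics/ and viewed, about 8 in all and at most 12, crops included, and the job is handed in when it is done.

Besides the shell and the picture viewer there is one more tool, called after "Call:" by a JSON object that holds its "name" and its "arguments", one argument or row to a line. arm_command: Moves the arm, as the interface text tells. Its arguments: {"type":"object","properties":{"steps":{"type":"string"},"force":{"type":"number"}},"required":["steps"]}

```bash
mkdir -p pics; cat > h.py <<'E'
import numpy as np, cv2
from plant import *
def save(im,n): cv2.imwrite('pics/'+n,cv2.cvtColor(im,cv2.COLOR_RGB2BGR))
def quatR(q):
    from scipy.spatial.transform import Rotation as R
    return R.from_quat([q[1],q[2],q[3],q[0]]).as_matrix()
def cam(name,obs=None):
    c=camera_info(name);K=np.array(c['K'])
    if 'R' in c: R=np.array(c['R']);t=np.array(c['t'])
    else:
        T=np.array(c['tool_from_camera']);o=obs or get_obs();Rt=quatR(o['eef_rot'])
        Rc=Rt@T[:3,:3];p=Rt@T[:3,3]+np.array(o['tool_pos']);R=Rc.T;t=-R@p
    return K,c['k1'],R,t
def unproj(name,px,z,obs=None):
    K,k1,R,t=cam(name,obs)
    d=np.linalg.solve(K,np.array([px[0],px[1],1.]))[:2];s=d.copy()
    for _ in range(20): s=d/(1+k1*(s@s))
    v=R.T@np.array([s[0],s[1],1]);o=-R.T@t
    return o+v*(z-o[2])/v[2]
def proj(name,X,obs=None):
    K,k1,R,t=cam(name,obs);c=R@np.array(X)+t;s=c[:2]/c[2];s=s*(1+k1*(s@s))
    return (K@np.array([s[0],s[1],1]))[:2]
E
python3 - <<'E'
from h import *
print(get_obs())
ims=[]
for n in ['top','scene']:
    im=read_camera(n);save(im,n+'0.png')
    K,k1,R,t=cam(n);print(n,K[0,0],k1,-R.T@t)
    for p,z in [('stop',.01),('stop_front',.023),('stop_groove',.023),('stop_tongue',.024),('knob_grip',.048),('cradle_cheek',.036),('cradle',0),('rail_entry',.034),('rail_home',.034),('rail_mid',.047),('block_face',.047),('fence',0)]:
        for d in tip_of(n,p)[:3]: print(p,round(d['p'],2),np.round(d['position'],1),np.round(unproj(n,d['position'],z),4))
print(camera_info('wrist'))
E
```

```text
{'time': 0.0, 'qpos': array([-1.19402752e+00,  1.26371618e-01, -4.06099344e-02,  1.40539729e+00,
       -5.72768513e-06,  1.57082324e+00]), 'qd': array([-0.00030614,  0.00096313,  0.00141733,  0.00205048,  0.00044184,
       -0.00151976]), 'joint_torque': array([ 1.70057094e-03, -4.35919404e+01,  3.52921879e+01,  1.72439899e-02,
        1.89247330e-04,  4.39601720e-06]), 'tool_pos': array([ 0.19298648, -0.48775006,  0.19903202]), 'eef_rot': array([-7.76718305e-04,  9.82310286e-01,  1.87258850e-01, -1.51003723e-04]), 'wrist_force': array([ 1.08552379, -0.33844757,  0.04666313]), 'wrist_torque': array([0.04411986, 0.02931806, 0.04112255]), 'opening': 1.000641465395756}
top 440.3508101447932 -0.08827781806150943 [0.18898123 0.03584865 1.48782445]
stop 0.94 [185.9 187.3] [0.4734 0.2973 0.01  ]
stop 0.91 [176.2 223.9] [0.3474 0.3271 0.01  ]
stop 0.84 [218.9 221.8] [0.3541 0.1821 0.01  ]
stop_front 0.94 [116.6 234.6] [0.3099 0.5267 0.023 ]
stop_front 0.92 [185.4 286. ] [0.1416 0.2887 0.023 ]
stop_front 0.88 [213.4 212.4] [0.3844 0.1997 0.023 ]
stop_groove 0.74 [185.4 187.9] [0.4688 0.2967 
[... 2415 characters left out ...]
ock_face 0.4 [262.9 224.9] [0.5825 0.064  0.047 ]
fence 0.87 [225.9 235.4] [ 0.5775 -0.0427  0.    ]
fence 0.34 [324.6 185.2] [0.4012 0.2727 0.    ]
{'K': array([[298.63398307,   0.        , 254.14783922],
       [  0.        , 298.63398307, 190.88305803],
       [  0.        ,   0.        ,   1.        ]]), 'k1': -0.009573548653473318, 'tool_from_camera': array([[ 4.13198440e-04, -9.58646961e-01, -2.84597669e-01,
         7.25945245e-02],
       [ 9.99999892e-01,  3.36140802e-04,  3.19602187e-04,
        -6.14648523e-04],
       [-2.10720777e-04, -2.84597770e-01,  9.58646997e-01,
        -1.74695623e-01],
       [ 0.00000000e+00,  0.00000000e+00,  0.00000000e+00,
         1.00000000e+00]])}
```

View pics/top0.png

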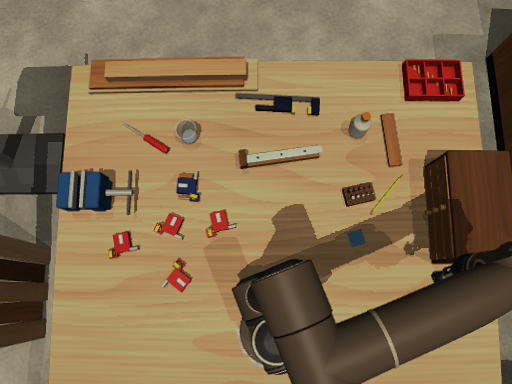

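View pics/scene0.png

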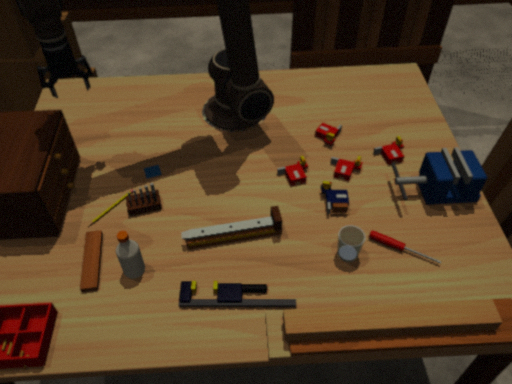

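Call:
{"name": "arm_command", "arguments": {
  "steps": "0 0 0 0.8 -0.95 -0.1 1;0 0 0 0.8 -0.95 -0.1 1;0 0 0 0.8 -0.95 -0.1 1;0 0 0 0.8 -0.95 -0.1 1;0 0 0 0.8 -0.95 -0.1 1;0 0 0 0.8 -0.95 -0.1 1;0 0 0 0.8 -0.95 -0.1 1;0 0 0 0.8 -0.95 -0.1 1;0 0 0 0.8 -0.95 -0.1 1;0 0 0 0.8 -0.95 -0.1 1;0 0 0 0.8 -0.95 -0.1 1;0 0 0 0.8 -0.95 -0.1 1"
}}

```text
time: 2.8
tool_pos: [0.3827, 0.0789, 0.2482]
eef_rot: [0.0, 0.982, 0.188, 0.0]
wrist_force: [0.5, -0.3, 0.1]
opening: 1.004
```

Call:
{"name": "arm_command", "arguments": {
  "steps": "0 0 0 0.8 -0.9 0 1;0 0 0 0.8 -0.9 0 1;0 0 0 0.7 -0.7 0 1;0 0 0 0 0 0 1;0 0 0 0 0 0 1"
}}

```text
time: 3.42
tool_pos: [0.4371, 0.1885, 0.2477]
eef_rot: [-0.006, 0.98, 0.198, -0.002]
wrist_force: [0.1, -1.0, 0.5]
opening: 1.001
```

```bash
python3 - <<'E'
from h import *
o=get_obs();print(o['time'],o['tool_pos'],o['eef_rot'])
im=read_camera('wrist')
for p,z in [('stop',.01),('stop_front',.023),('stop_groove',.023),('stop_tongue',.024),('knob_grip',.048),('cradle_cheek',.036),('cradle',0)]:
    for d in tip_of('wrist',p)[:3]: print(p,round(d['p'],2),np.round(d['position'],1),np.round(unproj('wrist',d['position'],z,o),4))
save(cv2.resize(im,(800,600)),'w1.png')
E
```

```text
3.425 [0.43707942 0.18845529 0.24774572] [-0.00629457  0.98013386  0.19822988 -0.00170702]
stop 0.97 [ 12.7 162.3] [0.2937 0.5053 0.01  ]
stop 0.92 [195.5 104.4] [0.4696 0.2908 0.01  ]
stop 0.8 [116.7 281.8] [0.1633 0.3156 0.01  ]
stop_front 0.92 [170.4  86.4] [0.479  0.3254 0.023 ]
stop_front 0.67 [239.9 190.9] [0.3854 0.1919 0.023 ]
stop_front 0.57 [147.8 157.9] [0.3796 0.3248 0.023 ]
stop_groove 0.89 [  8.5 169.1] [0.2883 0.5    0.023 ]
stop_groove 0.83 [238.8 213.2] [0.3539 0.1809 0.023 ]
stop_groove 0.74 [121.7 281.1] [0.1784 0.3056 0.023 ]
stop_tongue 0.92 [228.   69.5] [0.5259 0.265  0.024 ]
stop_tongue 0.82 [144.9 212.4] [0.3025 0.3051 0.024 ]
stop_tongue 0.74 [ 83.6 284.4] [0.1496 0.3587 0.024 ]
knob_grip 0.84 [200.2 137. ] [0.4383 0.2653 0.048 ]
knob_grip 0.76 [ 91.2 172.5] [0.3401 0.3804 0.048 ]
knob_grip 0.59 [113.4 271.1] [0.2101 0.3154 0.048 ]
cradle_cheek 0.75 [199.7  66.8] [0.5149 0.2962 0.036 ]
```

View pics/w1.png

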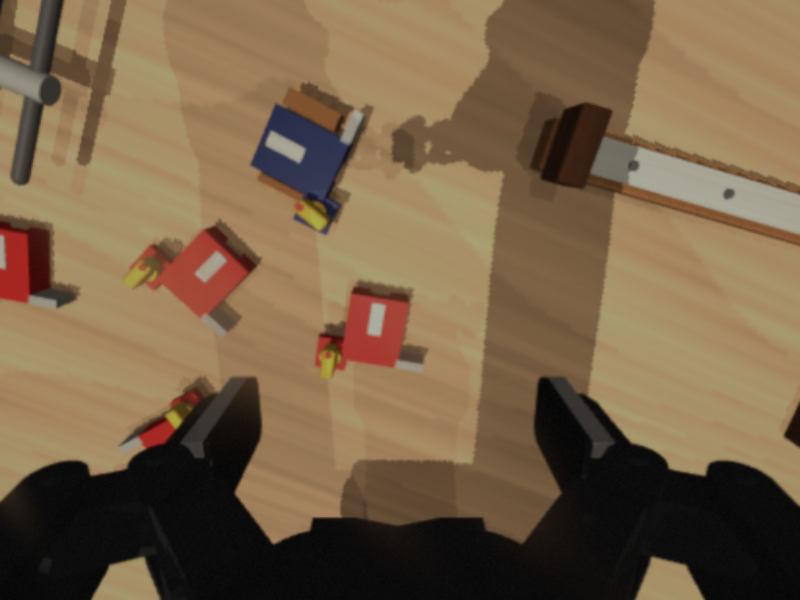

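Call:
{"name": "arm_command", "arguments": {
  "steps": "0 0 0.9 0 0 0.5 1;0 0 0.9 0 0 0.5 1;0 0 0.9 0 0 0.5 1;0 0 0.9 0 0 0.5 1;0 0 0.9 0 0 0.4 1;0 0 0 -0.2 -0.85 0 1;0 0 0 -0.2 -0.85 0 1;0 0 0 0 -0.85 0 1;0 0 0 0 0 0 1;0 0 0 0 0 0 1"
}}

```text
time: 5.08
tool_pos: [0.4395, 0.1279, 0.165]
eef_rot: [-0.072, 0.993, 0.089, -0.018]
wrist_force: [-0.3, -0.3, -0.3]
opening: 1.001
```

```bash
cat >> h.py <<'E'
def fit(pts,model,w=None):
    # planar rigid fit model(2d)->pts(2d): yaw, origin
    P=np.array(pts);M=np.array(model);pc=P.mean(0);mc=M.mean(0);p=P-pc;m=M-mc
    a=np.arctan2((m[:,0]*p[:,1]-m[:,1]*p[:,0]).sum(),(m*p).sum());c,s=np.cos(a),np.sin(a);R=np.array([[c,-s],[s,c]])
    return np.degrees(a),pc-R@mc,np.round(P-(M@R.T+pc-R@mc),4)
def near(name,p,z,xy,o,r=.04):
    out=[(np.round(d['position'],1),round(d['p'],2),unproj(name,d['position'],z,o)) for d in tip_of(name,p)]
    out=[q for q in out if np.hypot(*(q[2][:2]-xy))<r]
    return out[0] if out else None
E
python3 - <<'E'
from h import *
o=get_obs();print(o['time'],o['tool_pos'],o['eef_rot'],o['qpos'])
im=read_camera('wrist')
G=dict(stop=(.472,.293,.01),stop_front=(.476,.325,.023),stop_groove=(.472,.293,.023),stop_tongue=(.524,.265,.024),knob_grip=(.438,.265,.048),cradle_cheek=(.509,.296,.036),cradle=(.47,.295,0))
for p,g in G.items(): print(p,near('wrist',p,g[2],g[:2],o))
save(cv2.resize(im,(800,600)),'w2.png')
E
```

```text
5.075 [0.43949535 0.12787073 0.16499382] [-0.07168018  0.99330753  0.08872851 -0.01814823] [ 0.17889835  0.01792342 -0.24035231  1.33600183  0.146158    3.14059214]
stop (array([137.6, 106. ]), 0.9, array([0.47550938, 0.29292879, 0.01      ]))
stop_front (array([104. ,  96.2]), 0.87, array([0.480602  , 0.32513767, 0.023     ]))
stop_groove (array([131.4, 104.8]), 0.81, array([0.47722201, 0.29308547, 0.023     ]))
stop_tongue None
knob_grip (array([141.6, 152. ]), 0.58, array([0.43483362, 0.26569728, 0.048     ]))
cradle_cheek (array([119.1,  67.6]), 0.96, array([0.51296331, 0.30054025, 0.036     ]))
cradle None
```

View pics/w2.png

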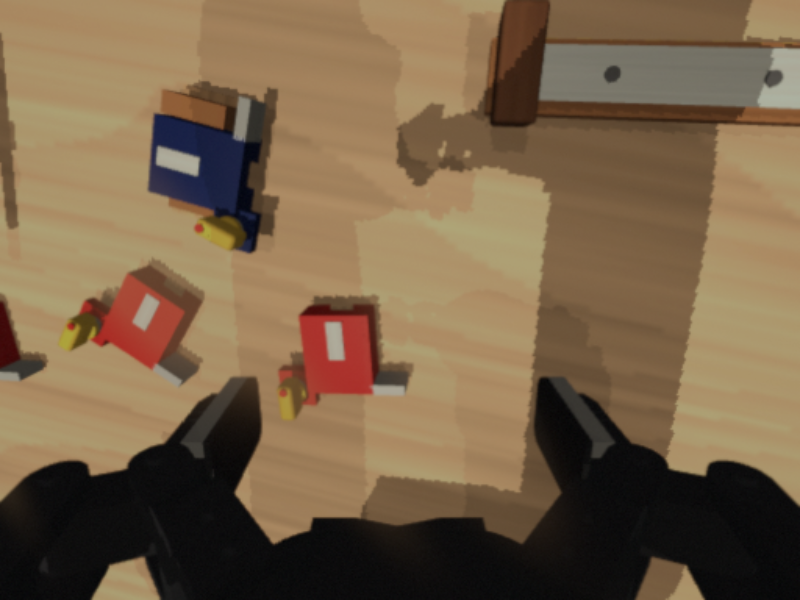

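```bash
cat >> h.py <<'E'
from scipy.spatial.transform import Rotation as Rn
def goal(angdeg):
    a=np.radians(angdeg);x=np.array([np.cos(a),np.sin(a),0]);z=np.array([0,0,-1.]);return np.column_stack([x,np.cross(z,x),z])
def plan(ang,pos,o=None):
    o=o or get_obs();R=quatR(o['eef_rot']);G=goal(ang);rv=Rn.from_matrix(R.T@G).as_rotvec()
    dw=np.array(pos)-o['tool_pos']
    print('turn units total',np.round(rv/.1,3),'| shift units cur axes',np.round(R.T@dw/.04,3),'| goal axes',np.round(G.T@dw/.04,3))
E
python3 - <<'E'
from h import *
M=[(32,0),(0,0),(-30,36),(0,-36),(-28,-50)]
P=[(.4806,.3251),(.4772,.2931),(.4348,.2657),(.513,.3005),(.526,.265)]
print(fit(P,np.array(M)/1e3))
plan(177,(.53,.29,.165))
E
```

```text
(np.float64(88.10815901325337), array([0.47649712, 0.29540729]), array([[ 0.003 , -0.0023],
       [ 0.0007, -0.0023],
       [-0.0047, -0.0009],
       [ 0.0005,  0.0063],
       [ 0.0005, -0.0008]]))
turn units total [ -0.597  -2.091 -29.052] | shift units cur axes [ 2.95  -3.576  0.448] | goal axes [-2.049  4.183 -0.008]
```

Call:
{"name": "arm_command", "arguments": {
  "steps": "-0.02 -0.07 -1 0 0 0 1;-0.02 -0.07 -1 0 0 0 1;-0.02 -0.07 -1 0 0 0 1;-0.02 -0.07 -1 0 0 0 1;-0.02 -0.07 -1 0 0 0 1;-0.02 -0.07 -1 0 0 0 1;-0.02 -0.07 -1 0 0 0 1;-0.02 -0.07 -1 0 0 0 1;-0.02 -0.07 -1 0 0 0 1;-0.02 -0.07 -1 0 0 0 1;-0.02 -0.07 -1 0 0 0 1;-0.02 -0.07 -1 0 0 0 1"
}}

```text
time: 6.98
tool_pos: [0.4394, 0.1273, 0.1647]
eef_rot: [-0.055, 0.768, 0.638, -0.013]
wrist_force: [0.6, -0.1, -0.7]
opening: 1.004
```

Call:
{"name": "arm_command", "arguments": {
  "steps": "-0.02 -0.07 -1 0 0 0 1;-0.02 -0.07 -1 0 0 0 1;-0.02 -0.07 -1 0 0 0 1;-0.02 -0.07 -1 0 0 0 1;-0.02 -0.07 -1 0 0 0 1;-0.02 -0.07 -1 0 0 0 1;-0.02 -0.07 -1 0 0 0 1;-0.02 -0.07 -1 0 0 0 1;-0.02 -0.07 -1 0 0 0 1;-0.02 -0.07 -1 0 0 0 1;-0.02 -0.07 -1 0 0 0 1;-0.02 -0.07 -1 0 0 0 1"
}}

```text
time: 8.48
tool_pos: [0.4394, 0.1273, 0.1647]
eef_rot: [-0.019, 0.274, 0.962, -0.003]
wrist_force: [-0.7, -0.2, 0.8]
opening: 1.0
```

Call:
{"name": "arm_command", "arguments": {
  "steps": "-0.02 -0.07 -1 0 0 0 1;-0.02 -0.07 -1 0 0 0 1;-0.02 -0.07 -1 0 0 0 1;-0.02 -0.07 -1 0 0 0 1;-0.02 -0.07 -1 0 0 0 1;0 0 0 -0.5 1 0 1;0 0 0 -0.5 1 0 1;0 0 0 -0.5 1 0 1;0 0 0 -0.5 1 0 1;0 0 0 0 0.2 0 1;0 0 0 0 0 0 1;0 0 0 0 0 0 1"
}}

```text
time: 9.98
tool_pos: [0.5285, 0.2895, 0.1656]
eef_rot: [-0.001, 0.029, 1.0, 0.002]
wrist_force: [0.6, -0.0, -1.2]
opening: 0.998
```

```bash
python3 - <<'E'
from h import *
o=get_obs();print(o['time'],o['tool_pos'],o['eef_rot'],o['qpos'])
im=read_camera('wrist')
G=dict(stop=(.476,.295,.01),stop_front=(.476,.325,.023),stop_groove=(.476,.293,.023),stop_tongue=(.524,.265,.024),knob_grip=(.438,.265,.048),cradle_cheek=(.511,.296,.036),cradle=(.476,.295,0))
mm=dict(stop=(0,0),stop_front=(32,0),stop_groove=(0,0),stop_tongue=(-28,-50),knob_grip=(-30,36),cradle_cheek=(0,-36))
P=[];M=[]
for p,g in G.items():
    q=near('wrist',p,g[2],g[:2],o);print(p,q)
    if q and p in mm: P.append(q[2][:2]);M.append(np.array(mm[p])/1e3)
print(fit(P,M))
save(cv2.resize(im,(800,600)),'w3.png')
E
```

```text
9.975 [0.52845875 0.28951426 0.16557227] [-8.18484110e-04  2.91499117e-02  9.99573168e-01  1.75906908e-03] [0.49909161 0.27507971 0.0694087  1.36476595 0.00386366 0.5574005 ]
stop (array([257.3, 125.6]), 0.81, array([0.48016   , 0.29684979, 0.01      ]))
stop_front (array([283.1, 124.2]), 0.69, array([0.47937592, 0.32360608, 0.023     ]))
stop_groove (array([253.2, 121.9]), 0.63, array([0.47524394, 0.29269099, 0.023     ]))
stop_tongue (array([226.3, 167.2]), 0.88, array([0.52113696, 0.26092267, 0.024     ]))
knob_grip (array([221. ,  88.3]), 0.76, array([0.44165732, 0.26474855, 0.048     ]))
cradle_cheek (array([256.6, 158. ]), 0.58, array([0.51091785, 0.2940998 , 0.036     ]))
cradle None
(np.float64(86.36544642772913), array([0.47670679, 0.29367253]), array([[ 0.0035,  0.0032],
       [ 0.0006, -0.002 ],
       [-0.0015, -0.001 ],
       [-0.0037, -0.0016],
       [ 0.0028, -0.0013],
       [-0.0017,  0.0027]]))
```

View pics/w3.png

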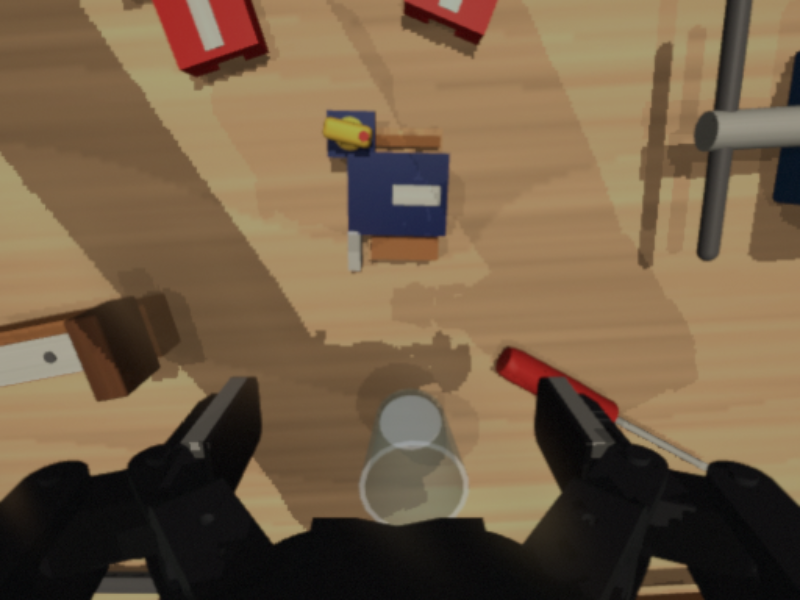

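```bash
python3 - <<'E'
from h import *
o=get_obs()
for c in [(348,155),(449,154),(446,236),(349,236),(398,195.3)]: print(unproj('wrist',np.array(c)/1.5625,.036,o))
m=[d for d in trace('wrist','stop') if abs(d['rect'][0]-220)<25][:1]
for d in m: print(d['rect'])
plan(176.7,(.4765,.2935,.006))
for n in ('top','wrist'):print(n,[(np.round(unproj(n,((d['rect'][0]+d['rect'][2])/2,(d['rect'][1]+d['rect'][3])/2),.04,o),3),round(d['p'],2)) for d in spot_in(n,'jar')])
E
```

```text
[0.45161961 0.26507018 0.036     ]
[0.45464053 0.32801071 0.036     ]
[0.50586551 0.32467853 0.036     ]
[0.50218897 0.26133464 0.036     ]
[0.47801855 0.29480702 0.036     ]
[207.3, 75.2, 285.7, 172.6]
turn units total [ 0.038 -0.015 -0.002] | shift units cur axes [ 1.306 -0.011  3.987] | goal axes [1.312 0.004 3.985]
top [(array([0.661, 0.297, 0.04 ]), 0.81)]
wrist [(array([0.669, 0.299, 0.04 ]), 0.74), (array([0.44 , 0.267, 0.04 ]), 0.31)]
```

Call:
{"name": "arm_command", "arguments": {
  "steps": "0 0 0 0.65 0.01 0.4 1;0 0 0 0.62 0.02 0.6 1;0 0 0 0 0 0.7 1;0 0 0 0 0 0.7 1;0 0 0 0 0 0.6 1;0 0 0 0 0 0.5 1;0 0 0 0 0 0.3 1;0 0 0 0 0 0.1 1;0 0 0 0 0 0 1"
}}

```text
time: 11.65
tool_pos: [0.4782, 0.2953, 0.0097]
eef_rot: [-0.001, 0.029, 1.0, 0.002]
wrist_force: [-0.0, -0.1, -0.1]
opening: 0.996
```

Call:
{"name": "arm_command", "arguments": {
  "steps": "0 0 0 0 0 0 0.6;0 0 0 0 0 0 0.6;0 0 0 0 0 0 0.5;0 0 0 0 0 0 0.5;0 0 0 0 0 0 0.5;0 0 0 0 0 0 0.5",
  "force": 50
}}

```text
time: 12.4
tool_pos: [0.478, 0.2952, 0.0093]
eef_rot: [-0.001, 0.029, 1.0, 0.002]
wrist_force: [0.0, 0.1, 0.0]
opening: 0.5
```

```bash
python3 - <<'E'
from h import *
o=get_obs();print(o['opening'],o['joint_torque'][-1])
im=read_camera('wrist');sc=read_camera('scene')
a=cv2.resize(im,(600,450));b=cv2.resize(sc[150:260,280:400],(490,450),interpolation=cv2.INTER_CUBIC)
save(cv2.resize(np.hstack([a,b]),(800,330)),'w4.png')
E
```

```text
0.49955267310853324 -1.278160510764792e-05
```

View pics/w4.png

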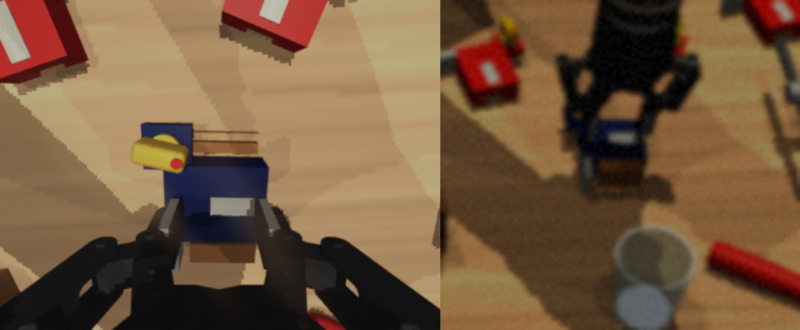

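Call:
{"name": "arm_command", "arguments": {
  "steps": "0 0 0 0 0 0 0.2;0 0 0 0 0 0 0.2;0 0 0 0 0 0 0.2;0 0 0 0 0 0 0.2",
  "force": 50
}}

```text
time: 13.0
tool_pos: [0.478, 0.2952, 0.0094]
eef_rot: [-0.001, 0.029, 1.0, 0.002]
wrist_force: [-0.4, -0.7, -0.1]
opening: 0.2
```

```bash
python3 - <<'E'
from h import *
o=get_obs();print(o['opening'])
im=read_camera('wrist')
save(cv2.resize(im[120:384,80:432],(800,600),interpolation=cv2.INTER_CUBIC),'w5.png')
E
```

```text
0.20042838508677388
```

View pics/w5.png

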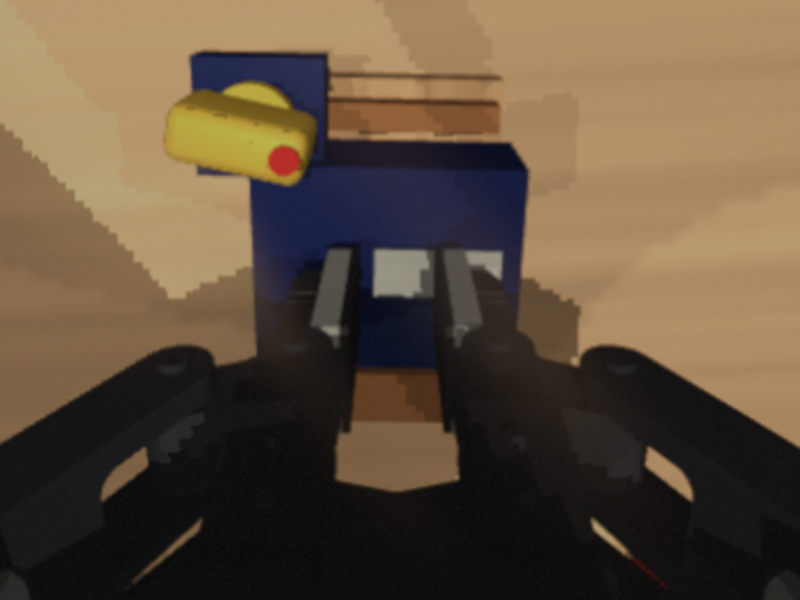

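Call:
{"name": "arm_command", "arguments": {
  "steps": "0 0 0 0 0 0.05 0.2;0 0 0 0 0 0.05 0.2;0 0 0 0 0 0 0.2"
}}

```text
time: 13.42
tool_pos: [0.4778, 0.2951, 0.0051]
eef_rot: [-0.001, 0.029, 1.0, 0.002]
wrist_force: [-0.2, -0.8, 0.7]
opening: 0.197
```

```bash
python3 - <<'E'
from h import *
o=get_obs();print(o['tool_pos'],o['wrist_force'],o['opening'])
im=read_camera('wrist')
g=im.astype(int).sum(2)
print(g[195:300:5,190:320:6])
E
```

```text
[0.47783996 0.29514688 0.00508099] [-0.21658662 -0.75179009  0.71966512] 0.1970543164477675
[[409 344 267 268 125  83  88  96  89  97 100 102  96  93  80  79  64  69
   64  56  60 402]
 [336 378 295 353  81 138 143 145 150 148 153 153 153 150 145 125 124 113
  113 112 111 385]
 [141 136 160 146 136 131 139 144 145 147 149 153 155 148 144 142 126 119
  118 115 108 374]
 [147 134 132 132 132 128 130 140 140 146 145 146 148 148 149 143 126 119
  118 111 109 387]
 [152 142 135 129 130 132 131 135 136 138 140 145 148 148 147 147 145 124
  122 114 109 410]
 [164 143 136 130 133 125 130 131 132 138 138 143 147 146 151 144 130 127
  122 121 116 415]
 [184 151 131 130 129 123 128 128 130 136 137 142 147 147 141 139 131 131
  123 121 116 405]
 [201 159 139 129 125 127 222 224 101 120 119 125 126 122 129 218 139 136
  132 127 131 414]
 [223 168 131 116 107 104 242 231  86 261 427 422 420 362 107 235 345 406
  398 132 149 424]
 [210 165 141 107  69  71 244 201  84 260 427 425 419 356  99 233 218 115
  410 139 185 415]
 [215 168 145 101  69 155 245 106  79 311 437 434 432 229  97 231 233 115
  10
[... 245 characters left out ...]
4  53  68  86  71 194 192 130
  116 118 216 227]
 [244 136 123 109  90 115 391 103  44  53  42  64  69  80  71 167 162 103
  109 114 214 226]
 [261 120 114 108  96  83 206  80  54  69  72  73  70  78  59 165  96 102
  112 121 116 222]
 [273 100 100 116  96  86  71  52  67  67  70  68  71  74  51  73  83  96
  109 112 112 185]
 [ 85  83  95  94  93  85  67  59  68  59  69  62  72  70  46  65  86  91
   97  98 104 111]
 [ 65  66  77  82  75  72  64  60  81  82  66  67  64  65  38  57  72  74
   84  96  95  98]
 [ 51  56  64  70  66  76  69  60 189 189 186 142 146 145  38  52  55  70
   79  87  92 100]
 [ 44  49  60  67  78  73  68  66 194 192 197 155 154 158  54  48  55  68
   68  72  84  90]]
```

Call:
{"name": "arm_command", "arguments": {
  "steps": "0 0 0 0 0 0.04 0.2;0 0 0 0 0 0 0.2"
}}

```text
time: 13.72
tool_pos: [0.4781, 0.2953, 0.0047]
eef_rot: [-0.0, 0.029, 1.0, 0.002]
wrist_force: [-2.3, -1.4, 7.3]
opening: 0.204
```

Call:
{"name": "arm_command", "arguments": {
  "steps": "0 0 0 0 0 0.04 0.2;0 0 0 0 0 0 0.2"
}}

```text
time: 13.98
tool_pos: [0.4782, 0.2953, 0.0047]
eef_rot: [-0.0, 0.029, 1.0, 0.002]
wrist_force: [-5.9, -3.3, 18.1]
opening: 0.2
```

Call:
{"name": "arm_command", "arguments": {
  "steps": "0 0 0 0 0 0.04 0.2;0 0 0 0 0 0 0.2"
}}

```text
time: 14.22
tool_pos: [0.4783, 0.2954, 0.0047]
eef_rot: [0.0, 0.029, 1.0, 0.003]
wrist_force: [-9.3, -6.0, 29.4]
opening: 0.205
```

Call:
{"name": "arm_command", "arguments": {
  "steps": "0 0 0 0 0 -0.4 0.3;0 0 0 0 0 -0.4 1;0 0 0 0 0 0 1;0 0 0 0 0 0 1;0 0 0 0 0 0 1;0 0 0 0 0 0 1;0 0 0 0 0 0 1;0 0 0 0 0 0 1"
}}

```text
time: 15.22
tool_pos: [0.478, 0.2951, 0.0325]
eef_rot: [-0.001, 0.029, 1.0, 0.002]
wrist_force: [0.2, 0.9, -0.2]
opening: 0.998
```

```bash
python3 - <<'E'
from h import *
o=get_obs();print(o['time'],o['tool_pos'],o['wrist_force'],o['opening'])
im=read_camera('wrist')
save(cv2.resize(im,(640,480)),'w6.png')
for p,g in dict(stop_groove=(.478,.295,.023),stop_front=(.478,.325,.023),knob_grip=(.438,.265,.048)).items(): print(p,near('wrist',p,g[2],g[:2],o))
plan(176.7,(.478,.2948,-.025))
E
```

```text
15.225 [0.47803576 0.29510856 0.03246635] [ 0.21278526  0.86614911 -0.23912868] 0.9983662293474225
stop_groove (array([249.4, 216. ]), 0.94, array([0.47747982, 0.29271422, 0.023     ]))
stop_front (array([298.4, 215. ]), 0.89, array([0.47866401, 0.32499252, 0.023     ]))
knob_grip (array([194.1, 172.4]), 0.62, array([0.4407385 , 0.26505431, 0.048     ]))
turn units total [ 0.037 -0.017 -0.   ] | shift units cur axes [-1.00e-03 -1.40e-02  1.44e+00] | goal axes [ 1.00e-03 -8.00e-03  1.44e+00]
```

View pics/w6.png

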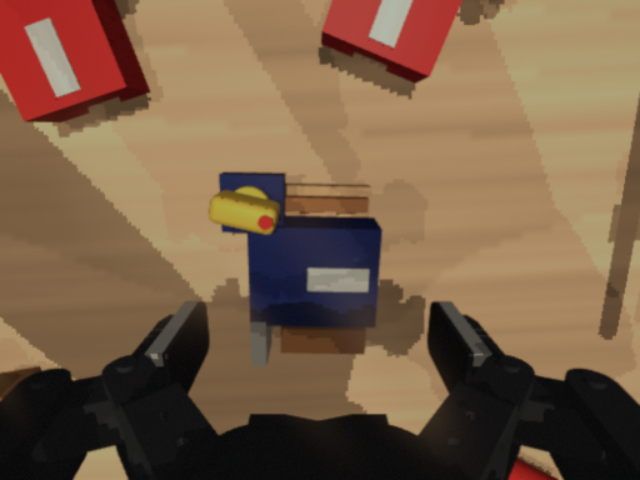

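Call:
{"name": "arm_command", "arguments": {
  "steps": "0.03 -0.01 0 0 0 0.3 1;0 0 0 0 0 0.3 1;0 0 0 0 0 0.3 1;0 0 0 0 0 0.2 1;0 0 0 0 0 0 1"
}}

```text
time: 16.05
tool_pos: [0.4774, 0.2948, -0.0124]
eef_rot: [-0.001, 0.029, 1.0, -0.0]
wrist_force: [-0.4, 0.2, 0.1]
opening: 0.999
```

Call:
{"name": "arm_command", "arguments": {
  "steps": "0 0 0 0 0 0.15 1;0 0 0 0 0 0.15 1;0 0 0 0 0 0 1"
}}

```text
time: 16.42
tool_pos: [0.4777, 0.295, -0.0239]
eef_rot: [-0.001, 0.029, 1.0, 0.0]
wrist_force: [-0.6, -0.0, 0.1]
opening: 1.001
```

Call:
{"name": "arm_command", "arguments": {
  "steps": "0 0 0 0 0 0 0.5;0 0 0 0 0 0 0.4;0 0 0 0 0 0 0.4;0 0 0 0 0 0 0.4;0 0 0 0 0 0 0.4",
  "force": 50
}}

```text
time: 17.05
tool_pos: [0.4784, 0.2953, -0.0228]
eef_rot: [0.0, 0.029, 1.0, 0.0]
wrist_force: [-1.1, -1.5, 6.4]
opening: 0.736
```

Call:
{"name": "arm_command", "arguments": {
  "steps": "0 0 0 0 0 -0.2 0.4;0 0 0 0 0 -0.3 0.4;0 0 0 0 0 -0.4 0.4;0 0 0 0 0 -0.5 0.4;0 0 0 0 0 0 0.4"
}}

```text
time: 17.68
tool_pos: [0.4795, 0.2961, 0.035]
eef_rot: [0.001, 0.029, 1.0, 0.002]
wrist_force: [-0.1, 1.0, -2.8]
opening: 0.74
```

Call:
{"name": "arm_command", "arguments": {
  "steps": "0 0 -0.3 0.1 -0.6 0 0.4;0 0 -0.3 0.2 -0.8 0 0.4;0 0 -0.3 0.2 -0.9 0 0.4;0 0 -0.3 0.25 -0.9 0 0.4;0 0 -0.3 0.25 -0.9 0 0.4;0 0 -0.3 0.25 -0.9 0 0.4;0 0 -0.2 0.25 -0.8 0 0.4;0 0 0 0.25 -0.6 0 0.4;0 0 0 0 0 0 0.4;0 0 0 0 0 0 0.4"
}}

```text
time: 18.92
tool_pos: [0.4203, 0.0361, 0.0323]
eef_rot: [-0.0, -0.071, 0.997, 0.001]
wrist_force: [0.2, -0.5, -2.2]
opening: 0.737
```

```bash
python3 - <<'E'
from h import *
o=get_obs();print(o['time'],o['tool_pos'],o['eef_rot'],o['wrist_force'],o['opening'],o['qpos'])
for n in ('top','scene'):
    read_camera(n)
    for p,z in [('rail_entry',.034),('rail_home',.034),('rail_mid',.047),('block_face',.047),('stop_front',.055)]:
        for d in tip_of(n,p)[:2]: print(n,p,round(d['p'],2),np.round(unproj(n,d['position'],z),4))
im=read_camera('wrist')
for p,z in [('rail_entry',.034),('rail_home',.034),('rail_mid',.047),('block_face',.047),('stop_front',.055)]:
    for d in tip_of('wrist',p)[:2]: print(p,round(d['p'],2),d['position'],np.round(unproj('wrist',d['position'],z,o),4))
save(cv2.resize(im,(640,480)),'w7.png')
E
```

```text
18.925 [0.42026487 0.03614514 0.03230622] [-2.32827226e-04 -7.10029483e-02  9.97475908e-01  5.83740510e-04] [ 0.16142997 -0.53571409 -2.24313004] 0.7372940115355774 [ 0.08488453 -0.00885601 -0.55739899  1.02270283  0.00117381 -0.05724125]
top rail_entry 0.91 [ 0.5989 -0.1648  0.034 ]
top rail_mid 0.71 [ 0.5907 -0.0471  0.047 ]
top stop_front 0.94 [0.3179 0.5145 0.055 ]
top stop_front 0.83 [0.3581 0.326  0.055 ]
scene rail_entry 0.76 [ 0.594  -0.1709  0.034 ]
scene rail_home 0.75 [0.5635 0.0606 0.034 ]
scene rail_mid 0.69 [ 0.5902 -0.0417  0.047 ]
scene block_face 0.7 [0.5761 0.0965 0.047 ]
scene block_face 0.48 [0.4422 0.0102 0.047 ]
scene stop_front 0.9 [0.3934 0.0707 0.055 ]
scene stop_front 0.7 [0.2131 0.2834 0.055 ]
stop_front 0.95 [479.0, 201.2] [0.382  0.1538 0.055 ]
stop_front 0.8 [322.2, 254.8] [0.4254 0.0765 0.055 ]
```

View pics/w7.png

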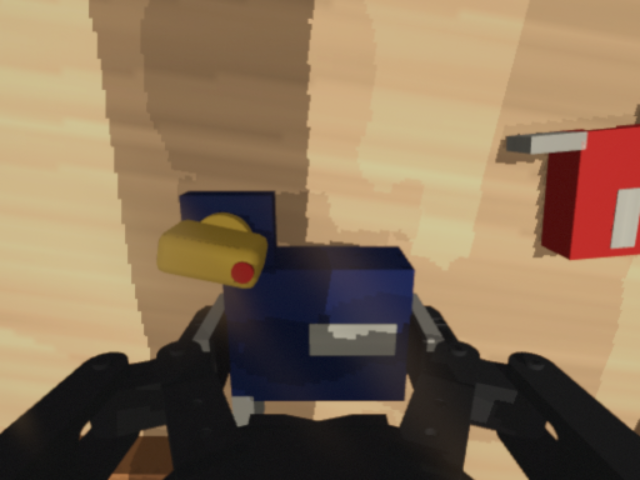

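Call:
{"name": "arm_command", "arguments": {
  "steps": "0 0 0 -0.25 0 0.3 0.4;0 0 0 -0.25 0 0.4 0.4;0 0 0 0 0 0.4 0.4;0 0 0 0 0 0.25 0.4;0 0 0 0 0 0.1 0.4;0 0 0 0 0 0 0.4"
}}

```text
time: 20.58
tool_pos: [0.4399, 0.0387, -0.0258]
eef_rot: [-0.001, -0.071, 0.997, 0.0]
wrist_force: [1.0, -0.1, -2.9]
opening: 0.738
```

Call:
{"name": "arm_command", "arguments": {
  "steps": "0 0 0 0 0 0.07 0.4;0 0 0 0 0 0.05 0.4;0 0 0 0 0 0 0.4"
}}

```text
time: 20.95
tool_pos: [0.4399, 0.0387, -0.0304]
eef_rot: [-0.0, -0.071, 0.997, 0.0]
wrist_force: [0.2, 1.1, -3.3]
opening: 0.74
```

Call:
{"name": "arm_command", "arguments": {
  "steps": "0 0 0 0 0 0.05 0.4;0 0 0 0 0 0.03 0.4;0 0 0 0 0 0 0.4"
}}

```text
time: 21.32
tool_pos: [0.4401, 0.0388, -0.0329]
eef_rot: [-0.0, -0.071, 0.997, 0.0]
wrist_force: [-2.9, 0.6, 6.0]
opening: 0.738
```

Call:
{"name": "arm_command", "arguments": {
  "steps": "0 0 0 0 0 0 0.85;0 0 0 0 0 0 1;0 0 0 0 0 0 1;0 0 0 0 0 -0.3 1;0 0 0 0 0 -0.7 1;0 0 0 0 0 -0.9 1;0 0 0.5 0 0 -0.9 1;0 0 0.9 0 0 -0.3 1;0 0 0.9 0 0 0 1;0 0 0.9 0 0 0 1;0 0 0.9 0 0 0 1;0 0 0.9 0 0 0 1"
}}

```text
time: 22.82
tool_pos: [0.4401, 0.0387, 0.0913]
eef_rot: [-0.0, 0.179, 0.984, 0.0]
wrist_force: [0.3, -0.2, 0.1]
opening: 0.995
```

Call:
{"name": "arm_command", "arguments": {
  "steps": "0 0 0.9 0 0 0 1;0 0 0.9 0 0 0 1;0 0 0.9 0 0 0 1;0 0 0.9 0 0 0 1;0 0 0.9 0 0 0 1;0 0 0.9 0 0 0 1;0 0 0.9 0 0 0 1;0 0 0.9 0 0 0 1;0 0 0.9 0 0 0 1;0 0 0.9 0 0 0 1;0 0 0.9 0 0 0 1;0 0 0.7 -1 0 0 1"
}}

```text
time: 24.32
tool_pos: [0.449, 0.0006, 0.0913]
eef_rot: [-0.0, 0.65, 0.76, 0.001]
wrist_force: [0.4, 0.1, 0.2]
opening: 0.996
```

```bash
python3 - <<'E'
from h import *
o=get_obs();print(o['time'],o['tool_pos'],o['eef_rot'],o['wrist_force'],o['opening'],o['qpos'][5])
im=read_camera('wrist')
mm=dict(stop=(0,0,0),stop_front=(32,0,13),stop_groove=(0,0,13),stop_tongue=(-28,-50,14),knob_grip=(-30,36,38))
a=np.radians(98.1);c,s=np.cos(a),np.sin(a);P=[];M=[]
for p,m in mm.items():
    g=np.array([.44+(c*m[0]-s*m[1])/1e3,.038+(s*m[0]+c*m[1])/1e3])
    q=near('wrist',p,m[2]/1e3,g,o);print(p,q)
    if q: P.append(q[2][:2]);M.append(np.array(m[:2])/1e3)
print(fit(P,M))
plan(98.1,(.4389,.0459,-.033))
save(cv2.resize(im,(640,480)),'w8.png')
E
```

```text
24.325 [0.44895742 0.00058595 0.09131718] [-3.04221038e-04  6.50364329e-01  7.59622179e-01  5.39808619e-04] [0.43932971 0.08730917 0.16482685] 0.9960224583583758 1.4165480485274438
stop (array([250.9, 144.2]), 0.69, array([0.44045713, 0.03708828, 0.        ]))
stop_front (array([248.7, 105.4]), 0.66, array([0.43378828, 0.06972316, 0.013     ]))
stop_groove (array([246.5, 144.1]), 0.7, array([0.43665499, 0.0383213 , 0.013     ]))
stop_tongue (array([303.5, 175.4]), 0.7, array([0.48946883, 0.01934751, 0.014     ]))
knob_grip (array([202.4, 187.6]), 0.94, array([0.40726551, 0.00222641, 0.038     ]))
(np.float64(99.12143228925747), array([0.43793801, 0.0380317 ]), array([[ 0.0025, -0.0009],
       [ 0.0009,  0.0001],
       [-0.0013,  0.0003],
       [-0.0023,  0.001 ],
       [ 0.0001, -0.0005]]))
turn units total [-0.003 -0.011  0.123] | shift units cur axes [ 1.168 -0.067  3.094] | goal axes [ 1.171 -0.082  3.093]
```

View pics/w8.png

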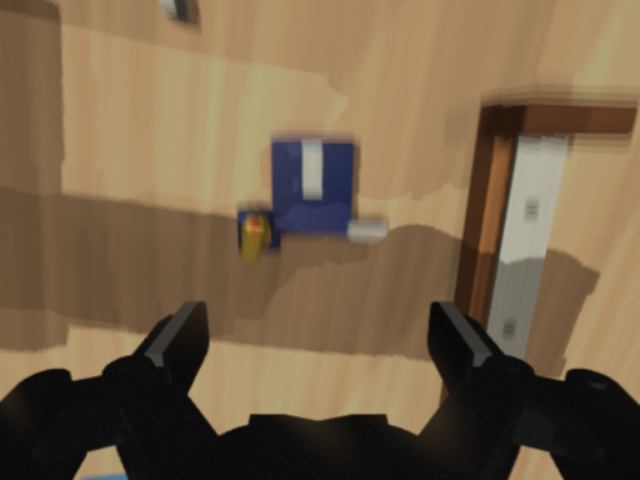

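Call:
{"name": "arm_command", "arguments": {
  "steps": "0 0 0.12 0.6 -0.06 0 1;0 0 0 0.57 -0.06 0.3 1;0 0 0 0 0 0.7 1;0 0 0 0 0 0.7 1;0 0 0 0 0 0.6 1;0 0 0 0 0 0.4 1;0 0 0 0 0 0.2 1;0 0 0 0 0 0.1 1;0 0 0 0 0 0 1;0 0 0 0 0 0 1"
}}

```text
time: 25.88
tool_pos: [0.4377, 0.0454, -0.029]
eef_rot: [-0.0, 0.655, 0.755, 0.0]
wrist_force: [0.7, 0.4, -0.7]
opening: 1.001
```

Call:
{"name": "arm_command", "arguments": {
  "steps": "0 0 0 0 0 0 0.5;0 0 0 0 0 0 0.3;0 0 0 0 0 0 0.3;0 0 0 0 0 0 0.3;0 0 0 0 0 0 0.3;0 0 0 0 0 0 0.3",
  "force": 50
}}

```text
time: 26.62
tool_pos: [0.4377, 0.0454, -0.029]
eef_rot: [-0.0, 0.655, 0.755, 0.0]
wrist_force: [-0.8, -0.4, 5.1]
opening: 0.597
```

Call:
{"name": "arm_command", "arguments": {
  "steps": "0 0 0 0 0 -0.2 0.3;0 0 0 0 0 -0.4 0.3;0 0 0 0 0 -0.5 0.3;0 0 0 -0.7 0.35 -0.5 0.3;0 0 0 -0.8 0.35 -0.5 0.3;0 0 0 -0.8 0.35 0 0.3;0 0 0 -0.8 0.35 0 0.3;0 0 0 -0.8 0.35 0 0.3;0 0 0 -0.8 0.35 0 0.3;0 0 0 -0.8 0.35 0 0.3;0 0 0 0 0 0 0.3;0 0 0 0 0 0 0.3"
}}

```text
time: 28.12
tool_pos: [0.5643, -0.1584, 0.0535]
eef_rot: [-0.001, 0.656, 0.755, -0.0]
wrist_force: [-0.2, 0.2, -2.6]
opening: 0.596
```

```bash
python3 - <<'E'
from h import *
o=get_obs();print(o['time'],o['tool_pos'],o['eef_rot'],o['wrist_force'],o['opening'],o['qpos'])
for n in ('top','scene'):
    read_camera(n)
    for d in tip_of(n,'glue_bottle')[:2]: print(n,round(d['p'],2),np.round(unproj(n,d['position'],0),4))
    for d in spot_in(n,'glue_bottle')[:1]: print(d['rect'])
im=read_camera('wrist')
for p,z in [('rail_entry',.034),('rail_home',.034),('rail_mid',.047),('block_face',.047),('stop_front',.1)]:
    for d in tip_of('wrist',p)[:2]: print(p,round(d['p'],2),np.round(d['position'],1),np.round(unproj('wrist',d['position'],z,o),4))
save(cv2.resize(im,(800,600)),'w9.png')
E
```

```text
28.125 [ 0.56429054 -0.15836699  0.05352676] [-1.48877903e-03  6.55547869e-01  7.55152111e-01 -2.53632913e-04] [-0.19006173  0.24440359 -2.62696213] 0.5960458526932576 [-2.74062370e-01  2.79746809e-01 -1.72419045e-01  1.12153980e+00
  8.11772144e-04  1.15575423e+00]
top 0.57 [ 0.6639 -0.2882  0.    ]
[363.1, 121.9, 372.0, 135.2]
scene 0.93 [ 0.6684 -0.3007  0.    ]
[115.9, 230.6, 144.6, 276.1]
rail_mid 0.56 [318.1  18.8] [ 0.5824 -0.0381  0.047 ]
stop_front 0.96 [252.1 208.4] [ 0.56   -0.1323  0.1   ]
```

View pics/w9.png

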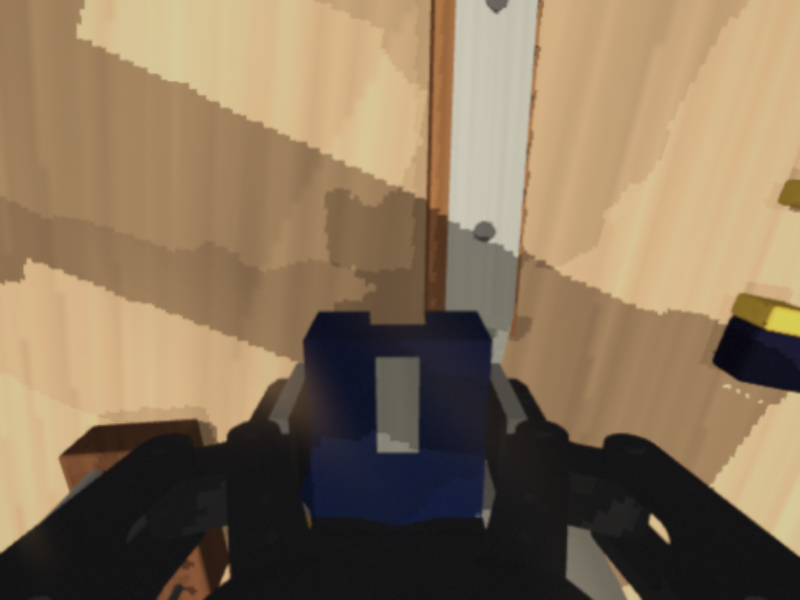

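```bash
cat > rail.py <<'E'
from h import *
o=get_obs();print(o['time'],o['tool_pos'],o['eef_rot'])
im=read_camera('wrist');g=cv2.GaussianBlur(im,(3,3),0).astype(float)
# rail = bright/greyish (low saturation) band
hsv=cv2.cvtColor(im,cv2.COLOR_RGB2HSV);sat=hsv[...,1]
ok=[]
for r in range(4,190,6):
    m=sat[r,250:380]<60
    i=np.flatnonzero(m)
    if len(i)>20:
        # longest run
        runs=np.split(i,np.flatnonzero(np.diff(i)>3)+1);q=max(runs,key=len)
        L=unproj('wrist',(250+q[0]-.5,r),.047,o);Rr=unproj('wrist',(250+q[-1]+.5,r),.047,o)
        ok.append((r,L,Rr,np.linalg.norm(Rr-L)))
ok=[k for k in ok if .026<k[3]<.031]
C=np.array([(k[1]+k[2])/2 for k in ok]);print(len(ok),ok[0][0],ok[-1][0],np.round([k[3] for k in ok],4))
v=np.polyfit(C[:,1],C[:,0],1);print('rail x = %.4f*y + %.4f'%tuple(v),'angle',np.degrees(np.arctan2(1,v[0])),'res',np.abs(C[:,0]-np.polyval(v,C[:,1])).max())
E
python3 rail.py; python3 - <<'E'
from h import *
o=get_obs()
for y,l,r in [(2,455,541),(100,452,535.5),(240,447,521)]:
    L=unproj('wrist',(l/1.5625,y/1.5625),.047,o);R=unproj('wrist',(r/1.5625,y/1.5625),.047,o);print(L,R,np.linalg.norm(L-R),(L+R)/2)
E
```

```text
28.725 [ 0.56520041 -0.15865882  0.05426194] [-4.47935418e-04  6.55404118e-01  7.55278250e-01  7.99010183e-05]
31 4 184 [0.0285 0.0281 0.0283 0.0279 0.028  0.0287 0.0283 0.0279 0.028  0.0276
 0.0283 0.0284 0.028  0.0282 0.0277 0.0285 0.028  0.0282 0.0277 0.0279
 0.0286 0.0282 0.0284 0.0279 0.0281 0.0276 0.0284 0.0279 0.0281 0.0276
 0.0278]
rail x = -0.1399*y + 0.5770 angle 97.96512443441034 res 0.0001899763248874864
[ 0.56740012 -0.03205463  0.047     ] [ 0.59666014 -0.02782546  0.047     ] 0.02956407454844126 [ 0.58203013 -0.02994005  0.047     ]
[ 0.57179615 -0.06306648  0.047     ] [ 0.60171924 -0.05875673  0.047     ] 0.030231853485823173 [ 0.5867577 -0.0609116  0.047    ]
[ 0.57870145 -0.11357243  0.047     ] [ 0.60744423 -0.10945239  0.047     ] 0.02903657116811166 [ 0.59307284 -0.11151241  0.047     ]
```

Call:
{"name": "arm_command", "arguments": {
  "steps": "0 0 0.02 -0.5 0.3 0 0.3;0 0 0 -0.5 0.3 0 0.3;0 0 0 -0.28 0.24 0 0.3;0 0 0 0 0 0 0.3;0 0 0 0 0 0.4 0.3;0 0 0 0 0 0.4 0.3;0 0 0 0 0 0.3 0.3;0 0 0 0 0 0 0.3;0 0 0 0 0 0 0.3"
}}

```text
time: 29.9
tool_pos: [0.6057, -0.2047, 0.0103]
eef_rot: [-0.0, 0.656, 0.755, 0.0]
wrist_force: [0.8, 0.4, -3.0]
opening: 0.597
```

```bash
python3 rail.py; python3 - <<'E'
from h import *
o=get_obs();print(o['wrist_force'],o['opening'])
G=goal(97.97);p=o['tool_pos']
d=p-np.array([.577-.1399*p[1],p[1],.0065]);print('lateral err along tool y mm',1e3*(G.T@d))
plan(97.97,(.577+.1399*.2046,-.2046,.0065),o)
E
```

```text
29.9 [ 0.60573261 -0.20471072  0.01033298] [-3.61684126e-04  6.56203923e-01  7.54583504e-01  1.26253923e-04]
[ 0.55050285 -0.52778544 -3.50848559] 0.594041315530346
lateral err along tool y mm [-0.05206723  0.37189038 -4.2177553 ]
turn units total [ 0.004 -0.004  0.001] | shift units cur axes [ 0.007 -0.009  0.105] | goal axes [ 0.007 -0.009  0.105]Traceback (most recent call last):
  File "rail.py", line 16, in <module>
    C=np.array([(k[1]+k[2])/2 for k in ok]);print(len(ok),ok[0][0],ok[-1][0],np.round([k[3] for k in ok],4))
                                                          ~~^^^
IndexError: list index out of range
```

```bash
sed -i 's/250:380/170:340/; s/250+q/170+q/g' rail.py; python3 rail.py; python3 - <<'E'
from h import *
im=read_camera('wrist')
save(im[100:340,130:380].repeat(2,0).repeat(2,1),'w10.png')
hsv=cv2.cvtColor(im,cv2.COLOR_RGB2HSV)
for r in (180,190,215,230):
    b=(hsv[r,:,0]>105)&(hsv[r,:,0]<135)&(hsv[r,:,1]>100);i=np.flatnonzero(b);print(r,i.min() if len(i) else 0,i.max() if len(i) else 0)
E
```

```text
29.95 [ 0.60602881 -0.20481267  0.01071776] [-3.05221036e-05  6.56200858e-01  7.54586221e-01  2.61278162e-04]
23 4 136 [0.0282 0.0284 0.0281 0.0282 0.0284 0.0281 0.0282 0.0284 0.0281 0.0282
 0.0284 0.0285 0.0287 0.0284 0.0281 0.0283 0.0284 0.0281 0.0283 0.028
 0.0281 0.0274 0.0266]
rail x = -0.1370*y + 0.5772 angle 97.80113333947605 res 0.0002675458562619859
180 464 511
190 477 511
215 197 311
230 204 312
```

View pics/w10.png

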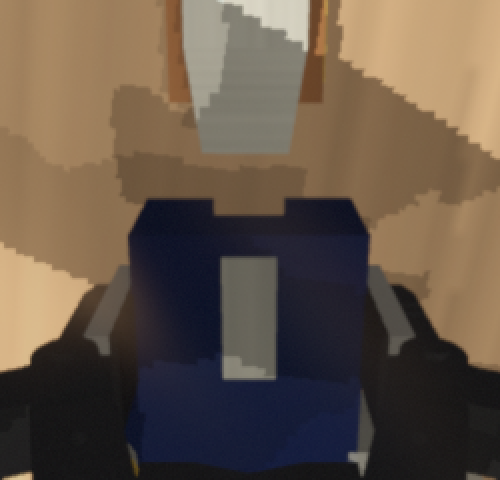

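Call:
{"name": "arm_command", "arguments": {
  "steps": "0 0 0.01 0 -0.025 0.1 0.3;0 0 0 0 0 0 0.3;0 0 0 0.15 0 0 0.3;0 0 0 0.15 0 0 0.3;0 0 0 0.15 0 0 0.3;0 0 0 0.15 0 0 0.3;0 0 0 0.15 0 0 0.3;0 0 0 0 0 0 0.3"
}}

```text
time: 31.05
tool_pos: [0.6004, -0.1746, 0.0062]
eef_rot: [-0.001, 0.656, 0.754, 0.0]
wrist_force: [-0.6, -0.1, -2.3]
opening: 0.595
```

Call:
{"name": "arm_command", "arguments": {
  "steps": "0 0 0 0.2 0 0 0.3;0 0 0 0.2 0 0 0.3;0 0 0 0.2 0 0 0.3;0 0 0 0.2 0 0 0.3;0 0 0 0.2 0 0 0.3;0 0 0 0 0 0 0.3"
}}

```text
time: 31.8
tool_pos: [0.5949, -0.1349, 0.0062]
eef_rot: [-0.001, 0.656, 0.755, 0.0]
wrist_force: [-0.2, 0.3, -3.0]
opening: 0.597
```

Call:
{"name": "arm_command", "arguments": {
  "steps": "0 0 0 0.3 0 0 0.3;0 0 0 0.4 0 0 0.3;0 0 0 0.4 0 0 0.3;0 0 0 0.4 0 0 0.3;0 0 0 0.4 0 0 0.3;0 0 0 0.4 0 0 0.3;0 0 0 0.4 0 0 0.3;0 0 0 0.4 0 0 0.3;0 0 0 0.4 0 0 0.3;0 0 0 0.4 0 0 0.3;0 0 0 0.3 0 0 0.3;0 0 0 0 0 0 0.3"
}}

```text
time: 33.3
tool_pos: [0.5718, 0.0318, 0.0063]
eef_rot: [-0.0, 0.656, 0.755, 0.0]
wrist_force: [0.4, -0.2, -3.2]
opening: 0.599
```

Call:
{"name": "arm_command", "arguments": {
  "steps": "0 0 0 0.15 0 0 0.3;0 0 0 0.1 0 0 0.3;0 0 0 0.1 0 0 0.3;0 0 0 0 0 0 0.3"
}}

```text
time: 33.8
tool_pos: [0.5699, 0.045, 0.0063]
eef_rot: [-0.001, 0.657, 0.754, 0.0]
wrist_force: [1.2, 1.5, -3.1]
opening: 0.595
```

Call:
{"name": "arm_command", "arguments": {
  "steps": "0 0 0 0.12 0 0.02 0.3;0 0 0 0.12 0 0.01 0.3;0 0 0 0.08 0 0 0.3;0 0 0 0 0 0 0.3"
}}

```text
time: 34.3
tool_pos: [0.568, 0.0577, 0.0051]
eef_rot: [-0.001, 0.656, 0.754, 0.0]
wrist_force: [-0.7, 0.3, -2.4]
opening: 0.6
```

Call:
{"name": "arm_command", "arguments": {
  "steps": "0 0 0 0.06 0 0 0.3;0 0 0 0.06 0 0 0.3;0 0 0 0 0 0 0.3"
}}

```text
time: 34.67
tool_pos: [0.5674, 0.0623, 0.0051]
eef_rot: [-0.001, 0.657, 0.754, 0.0]
wrist_force: [-0.2, 0.0, -2.5]
opening: 0.601
```

Call:
{"name": "arm_command", "arguments": {
  "steps": "0 0 0 0.06 0 0 0.3;0 0 0 0.06 0 0 0.3;0 0 0 0 0 0 0.3"
}}

```text
time: 35.05
tool_pos: [0.567, 0.065, 0.0052]
eef_rot: [0.001, 0.657, 0.754, -0.001]
wrist_force: [0.8, -6.8, -2.8]
opening: 0.601
```

Call:
{"name": "arm_command", "arguments": {
  "steps": "0 0 0 0.06 0 0 0.3;0 0 0 0.06 0 0 0.3;0 0 0 0 0 0 0.3"
}}

```text
time: 35.42
tool_pos: [0.567, 0.0646, 0.0054]
eef_rot: [0.005, 0.658, 0.753, -0.005]
wrist_force: [1.7, -25.8, -2.3]
opening: 0.596
```

Call:
{"name": "arm_command", "arguments": {
  "steps": "0 0 0 0 0 0.04 0.3;0 0 0 0 0 0 0.3"
}}

```text
time: 35.67
tool_pos: [0.5672, 0.0647, 0.0051]
eef_rot: [0.005, 0.658, 0.753, -0.004]
wrist_force: [-0.5, -25.4, 8.0]
opening: 0.6
```

Call:
{"name": "arm_command", "arguments": {
  "steps": "0 0 0 0 0 0 0.8;0 0 0 0 0 0 1;0 0 0 0 0 0 1;0 0 0 0 0 -0.3 1;0 0 0 0 0 -0.6 1;0 0 0 0 0 -0.8 1;0 0 0 -0.5 -0.2 -0.8 1;0 0 0 -0.5 -0.25 0 1;0 0 0 -0.5 -0.25 0 1;0 0 0 -0.3 -0.2 0 1;0 0 0 0 0 0 1;0 0 0 0 0 0 1"
}}

```text
time: 37.17
tool_pos: [0.5405, -0.0043, 0.1033]
eef_rot: [-0.001, 0.657, 0.754, 0.0]
wrist_force: [0.4, 0.1, -0.2]
opening: 1.005
```

```bash
cat > knob.py <<'E'
from h import *
o=get_obs();print(o['time'],o['tool_pos'],o['eef_rot'],o['wrist_force'],o['qpos'][5])
im=read_camera('wrist');save(im,'kn%d.png'%(o['time']*10))
hsv=cv2.cvtColor(im,cv2.COLOR_RGB2HSV)
Z=.079
gx=np.array([.5367,.0221])
for p,z,g in [('knob_grip',.072,gx),('stop_front',.047,(.5637,.0885)),('stop_groove',.047,(.568,.057)),('block_face',.047,(.5637,.0885)),('stop_tongue',.048,(.62,.036))]: print(p,near('wrist',p,z,g,o,.03))
d=[d for d in trace('wrist','clamp_knob')]
u,v=proj('wrist',[gx[0],gx[1],.08],o);print('expect',u,v,[ (x['rect'],round(x['p'],2)) for x in d[:2]])
yel=((hsv[...,0]>18)&(hsv[...,0]<36)&(hsv[...,1]>170)).astype(np.uint8)
n,l,s,c=cv2.connectedComponentsWithStats(yel)
for i in range(1,n):
    if s[i,4]>60 and np.hypot(*(c[i]-[u,v]))<60:
        ys,xs=np.nonzero(l==i);W=np.array([unproj('wrist',(x,y),Z,o)[:2] for x,y in zip(xs,ys)])
        (cx,cy),(w,h),a=cv2.minAreaRect((W*1e4).astype(np.float32))
        m=W.mean(0);ev,E=np.linalg.eigh(np.cov((W-m).T));ax=E[:,1]
        print('area',s[i,4],s[i,:4],'rect c',cx/1e4,cy/1e4,w/10,h/10,a,'| pca c',m,'ang',np.degrees(np.arctan2(ax[1],ax[0])),np.sqrt(ev)*1e3)
E
python3 knob.py
```

```text
37.175 [ 0.54046489 -0.00433297  0.10327552] [-6.92658779e-04  6.56535055e-01  7.54295190e-01  9.48755994e-05] [ 0.35014026  0.05940388 -0.17219419] 1.423782782683478
knob_grip (array([255.8, 169.9]), 0.67, array([0.53796617, 0.02285217, 0.072     ]))
stop_front (array([303.8,  75. ]), 0.66, array([0.56344251, 0.09182771, 0.047     ]))
stop_groove (array([299., 122.]), 0.82, array([0.56597384, 0.05856075, 0.047     ]))
block_face (array([303.7,  78.7]), 0.72, array([0.56383397, 0.08933436, 0.047     ]))
stop_tongue (array([362.8, 157. ]), 0.57, array([0.61975574, 0.03934804, 0.048     ]))
expect 253.8408962974996 173.2550503180807 [([241.8, 147.7, 270.3, 191.8], 0.87)]
area 474 [242 148  25  42] rect c 0.536417333984375 0.024889837646484374 16.31084289550781 28.45093688964844 7.982014179229736 | pca c [0.53671533 0.02548055] ang 89.9331074098112 [4.61472696 8.25809155]
```

```bash
python3 - <<'E'
from h import *
o=get_obs()
im=cv2.imread('pics/kn371.png')[...,::-1].copy()
hsv=cv2.cvtColor(im,cv2.COLOR_RGB2HSV)
sub=hsv[135:205,230:285]
red=((sub[...,0]<10)|(sub[...,0]>170))&(sub[...,1]>150)
ys,xs=np.nonzero(red);print(len(xs),xs.mean()+230,ys.mean()+135)
r=unproj('wrist',(xs.mean()+230,ys.mean()+135),.082,o);print(r,np.degrees(np.arctan2(r[1]-.0221,r[0]-.5367)))
yel=(sub[...,0]>15)&(sub[...,0]<38)&(sub[...,1]>120)
v=sub[...,2]
for y in range(10,60,2): print(y+135,''.join('R' if red[y,x] else (str(min(9,v[y,x]//28)) if yel[y,x] else '.') for x in range(5,45)))
E
```

```text
55 257.21818181818185 156.47272727272727
[0.53735474 0.0341082  0.082     ] 86.87909196230598
145 ........................................
147 .................3222...................
149 ...............3333333333322............
151 ..............34555555544443322.........
153 .............345665.RRRRR.55543.........
155 ...........4445666.RRRRRRRR55542........
157 .........456555666.RRRRRRRR65542........
159 ........56665566666RRRRRRR.6553.........
161 .......56665556666666...66665432........
163 ......466665566666666666666554332.......
165 ......566655566666666666666543432.......
167 ......466655566666666666665543432.......
169 ......46654466666666666666543333........
171 .......4654566666666666665543333........
173 ........3456666666666666654333..........
175 .........4566666666666665543............
177 .........566666666666666543.............
179 ........456666666666666554..............
181 ........456666666666666543..............
183 .......4566666666666665543..............
185 .......4566666666666665543..............
187 .......345556666666665544...............
189 .........334444455555544................
191 .................3333...................
193 ........................................
```

Call:
{"name": "arm_command", "arguments": {
  "steps": "0 0 0.8 0 0 0 1;0 0 0.8 0 0 0 0.7;0 0 0.7 0 0 0 0.5;0 0 0 0.33 -0.07 0.3 0.5;0 0 0 0.33 -0.07 0.4 0.5;0 0 0 0 0 0.5 0.5;0 0 0 0 0 0.4 0.5;0 0 0 0 0 0.16 0.5;0 0 0 0 0 0 0.5"
}}

```text
time: 38.65
tool_pos: [0.5369, 0.0223, 0.0326]
eef_rot: [-0.001, 0.739, 0.674, -0.0]
wrist_force: [-0.2, 0.2, 0.7]
opening: 0.499
```

Call:
{"name": "arm_command", "arguments": {
  "steps": "0 0 0 0 0 0 0.2;0 0 0 0 0 0 0;0 0 0 0 0 0 0;0 0 0 0 0 0 0;0 0 0 0 0 0 0;0 0 0 0 0 0 0",
  "force": 30
}}

```text
time: 39.4
tool_pos: [0.5376, 0.022, 0.0337]
eef_rot: [-0.0, 0.739, 0.674, 0.0]
wrist_force: [-1.9, -1.0, 5.7]
opening: 0.13
```

Call:
{"name": "arm_command", "arguments": {
  "steps": "0 0 1 0 0 0 0;0 0 1 0 0 0 0;0 0 1 0 0 0 0;0 0 1 0 0 0 0;0 0 1 0 0 0 0;0 0 1 0 0 0 0;0 0 1 0 0 0 0;0 0 1 0 0 0 0;0 0 1 0 0 0 0;0 0 1 0 0 0 0;0 0 1 0 0 0 0;0 0 0 0 0 0 0"
}}

```text
time: 40.9
tool_pos: [0.5368, 0.0225, 0.0337]
eef_rot: [-0.001, 0.982, 0.188, -0.0]
wrist_force: [-4.8, 1.1, 6.8]
opening: 0.132
```

```bash
python3 -c "
from h import *
o=get_obs();q=o['eef_rot'];print(o['time'],np.degrees(2*np.arctan2(q[2],q[1])),o['wrist_force'],o['wrist_torque'],o['qpos'],o['opening'])"
```

```text
40.9 21.67686031595642 [-4.78471736  1.07346922  6.80658657] [ 0.15538128  0.82455354 -0.05762917] [ 4.09824177e-02  2.01754957e-01 -3.18419527e-01  1.05159232e+00
  1.48014591e-03  2.80424177e+00] 0.13152802894257648
```

Call:
{"name": "arm_command", "arguments": {
  "steps": "0 0 0.6 0 0 0 0;0 0 0.6 0 0 0 0;0 0 0.4 0 0 0 0;0 0 0 0 0 0 0"
}}

```text
time: 41.4
tool_pos: [0.5367, 0.0226, 0.0337]
eef_rot: [-0.001, 0.994, 0.109, -0.0]
wrist_force: [-5.2, 1.0, 8.2]
opening: 0.129
```

```bash
python3 -c "
from h import *
o=get_obs();q=o['eef_rot'];print(o['time'],np.degrees(2*np.arctan2(q[2],q[1])),o['wrist_force'],o['wrist_torque'],o['qpos'][5],o['opening'])"
```

```text
41.4 12.540808630118518 [-5.19616773  1.04926089  8.20784676] [ 0.20447457  0.89779568 -0.00150891] 2.9637958258805983 0.12934902635586906
```

Call:
{"name": "arm_command", "arguments": {
  "steps": "0 0 0.4 0 0 0 0;0 0 0.3 0 0 0 0;0 0 0 0 0 0 0;0 0 0 0 0 0 0"
}}

```text
time: 41.9
tool_pos: [0.5369, 0.0231, 0.0338]
eef_rot: [-0.001, 0.997, 0.075, -0.0]
wrist_force: [-3.7, 2.2, 7.5]
opening: 0.13
```

```bash
python3 -c "
from h import *
o=get_obs();q=o['eef_rot'];print(o['time'],np.degrees(2*np.arctan2(q[2],q[1])),o['wrist_force'],o['wrist_torque'],o['qpos'][5],o['opening'])"
```

```text
41.9 8.64242762347174 [-3.72700031  2.2479427   7.50024089] [0.54843763 0.72412625 0.55651739] 3.0322125884957316 0.13043011940626964
```

Call:
{"name": "arm_command", "arguments": {
  "steps": "0 0 0 0 0 0 0.5;0 0 0 0 0 0 0.5;0 0 0 0 0 0 0.5;0 0 0 0 0 -0.5 0.5;0 0 0 0 0 -0.8 0.5;0 0 0 -0.6 0 -0.7 0.5;0 0 0 -0.6 0 0 0.5;0 0 0 0 0 0 0.5;0 0 0 0 0 0 0.5"
}}

```text
time: 43.02
tool_pos: [0.4903, 0.015, 0.113]
eef_rot: [-0.0, 0.997, 0.074, -0.0]
wrist_force: [-0.3, -0.7, -0.6]
opening: 0.497
```

```bash
python3 knob.py; python3 - <<'E'
from h import *
import glob
o=get_obs()
im=read_camera('wrist');hsv=cv2.cvtColor(im,cv2.COLOR_RGB2HSV)
u,v=[int(round(x)) for x in proj('wrist',[.5367,.0221,.082],o)]
sub=hsv[v-40:v+40,u-40:u+40];red=((sub[...,0]<10)|(sub[...,0]>170))&(sub[...,1]>150)
ys,xs=np.nonzero(red);print(len(xs))
r=unproj('wrist',(xs.mean()+u-40,ys.mean()+v-40),.082,o);print(r,np.degrees(np.arctan2(r[1]-.0226,r[0]-.5367)))
E
```

```text
43.025 [0.49032523 0.01502499 0.11295915] [-3.98690005e-04  9.97230014e-01  7.43781971e-02 -1.56246842e-04] [-0.27744183 -0.72130864 -0.56215064] 3.022810155145015
knob_grip (array([253.4, 137.3]), 0.79, array([0.53803073, 0.02336324, 0.072     ]))
stop_front (array([171.4,  83. ]), 0.7, array([0.56649896, 0.09075637, 0.047     ]))
stop_groove (array([210.1,  81.4]), 0.69, array([0.57197986, 0.06175065, 0.047     ]))
block_face (array([171.2,  87.6]), 0.89, array([0.5631584 , 0.09066702, 0.047     ]))
stop_tongue (array([250.8,  10.8]), 0.84, array([0.6234401 , 0.03808891, 0.048     ]))
expect 254.89090498623204 140.79982596596807 [([127.0, 37.4, 511.9, 124.1], 0.67), ([26.1, 307.1, 50.5, 331.7], 0.64)]
area 657 [241 118  24  40] rect c 0.538338330078125 0.024019248962402345 26.770327758789062 15.966024780273438 8.553864479064941 | pca c [0.537467   0.02374139] ang -168.2442555542805 [4.14954967 6.80530336]
56
[0.54774422 0.02601521 0.082     ] 17.1832193078449
```

```bash
python3 -c "
from plant import sign_off; print(sign_off())"
```

```text
the job is handed in; nothing more can be done
None
```

The dark blue stop is home on the rail against the end block with its knob tightened, and the job is handed in at about 43 s of the 72 s allowed.

I lifted the stop from the cradle by its ends, set it down on the clear bench and took it again by its long sides. It then slid on from the tapered end, plain end first. Only once it was home did I turn the knob clockwise to its stop. I let go and backed the gripper clear.

**Checks that agreed**
- **Home:** the arm met firm contact of about 25 N within 2 mm of where home should be. The last wrist picture puts the stop's front and the block face at the same place along the rail.
- **Knob:** the turning torque rose from about 0.06 N m (its friction) to 0.56 N m near the expected angle. After letting go, the bar lay at about 12° in the world frame, as expected for tight; two other readings gave 8.5° and 17°.

**What went wrong or disagreed**
- **Tool turn:** an early turn ran the last joint into its range limit, reading 3.1406 against 3.14, which tilted the tool until I turned it back.
- **Finger reach:** the fingertips end about 30 mm short of the reported TCP. My first grasp closed above the stop, and testing for contact pressed about 30 N down on it in the cradle. It did not shift, and I went 3 cm lower after that.
- **Not checked:** I did not measure the other things on the bench at the end. No forces during the moves suggested touching any of them.

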